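# Set the physics ramp on its middle spacer block

## Task

Set the hinged classroom ramp to its middle slope: of the three square wooden spacer blocks on the cork mat, take the one of middle height and stand it upright on the ramp's plywood base between the two low cross rails, centred across the ramp's width. Then swing the raised aluminium deck down until the round bar under its free end rests on top of the block, and leave it so.

Things in the scene. Friction and masses are not known exactly. Their poses are not given: they have to be found in the camera images.
- block_mid_center (a point): centre (27.5 mm above its underside) of the middle-height spacer block: plain wood, 45 x 45 mm in plan, 55 mm tall, about 85 g, loose, standing upright on a 3 mm cork mat; z up, x and y square to its side faces. Two look-alikes, same plan but 35 and 75 mm tall, stand in a row with it about 110 mm apart, in any order.
- pocket (a point): the block's place: on the top face of the ramp's fixed plywood base (12 mm thick, 150 mm wide), midway between two 6 mm high cross rails. x points level from hinge to free side, y along the hinge, z up. The rails run along y, their inner faces 33 mm either side in x; along y it is open, base edges at 75 mm. The hinge axis, parallel to y, is at x = -192 mm, 8 mm above this point.
- deck_end (a point): point to push: on the deck's upper face, mid-width, 170 mm from the hinge axis along the deck and 22 mm square out from the axis line. x along the deck away from the hinge, y along the hinge, z out of the upper face. The aluminium deck, 120 mm wide, 10 mm thick, ends 44 mm past it; under its free end, 200 mm from the hinge axis, is a steel cross bar, diameter 16 mm.
- deck (a joint): deck tilt, rad: 0 level, growing as the free end rises, at most 1.5; starts raised, 1.1 to 1.35. The hinge is stiff: the deck stays where left; a push of about 2 to 6 N near the free end swings it down. With the bar resting on the standing middle block it reads 0.28 (sine = block height / 200 mm); low block 0.18, high 0.38.
There are look-alikes about, which are no part of the job. Leave any purple or red look-alike of the part that bears block_mid_center alone.

How it is judged:
By the outcome, as a careful person would: the job done as asked, in the order asked, and still so for the second after the job is handed in, with the robot touching nothing.
It also fails if it takes over 50 s, if anything falls off the work surface, if the arm or the gripper's body presses on something with over 40 N, if the wrist force passes 120 N, or if a joint passes its speed limit or range.

## Robot

A 6-joint arm with a two-finger parallel gripper is mounted at the origin on the work surface. World frame = base frame: x ahead of the robot, y to its left, z up, the work surface at z = 0. Lengths are in m, angles in degrees, forces in N, time in s.
With the tool pointing down it reaches from about 0.325 to 0.85 m from the base axis. Payload 15.5 kg.
Tool frame: the origin (TCP) lies at the very end of the fingers, on their centre line; the grasp point (between the pads) lies arm.grip_depth behind it (arm.grip_depth is the distance from the TCP to the grasp point, in m); z points along the fingers, y is the direction in which the jaws open and shut (so a half turn about z gives the same grasp; the last joint's range is limited). The gripper opens to 91 mm and grips with 3 to 60 N. Pads are 32 mm wide; open, the fingers measure 118 mm over their backs; the gripper's body (76 mm by 178 mm) begins 60 mm behind the grasp point.
Start: joints at [59.33, 28.281, 77.091, -0, 74.628, -5.472], TCP at [0.266, 0.566, 0.214] pointing down, gripper open.
Joint ranges: [-166.48, 166.48], [-47.26, 123.95], [12.59, 153.08], [-70.14, 250.14], [6.76, 159.57], [-176.63, 176.63]. Speed limits (degrees/s): [108.29, 108.29, 147.25, 172.46, 172.46, 172.46].

## Interface

Orientations are given as a 3x3 rotation matrix whose columns are the frame's x, y, z axes.
In Python, from rig import arm gives the robot as it stands. Calls block until the motion is done:
- arm.move_to(position, orientation): joint-space move of the TCP to a pose.
- arm.move_l(position, orientation=None, feed=0.15): straight line of the TCP; orientation=None keeps the orientation; feed is the mean speed in m/s.
- arm.move_joints(angles): joint-space move.
- arm.grip(opening): finger opening in m; the grip force is fixed at half the most; returns when the fingers have stopped.
- arm.sleep(seconds).
- arm.solve_ik(position, orientation): joint angles nearest the present ones, or None.
- arm.snapshot(name): name is "side" or "top"; returns the picture (384x512x3 uint8, red, green, blue); there is no depth.
- arm.get_calibration(name): a dict with "intrinsics" (3x3 intrinsics, pixels), "k1" (the pictures are not rectified: a ray, as slopes to the right and down, at radius r is drawn at 1 + k1 r^2 times it, then the intrinsics apply), "cam_to_world" (4x4, takes a point from camera to world coordinates). Camera axes: x right, y down, z forward; pixel columns grow to the right and rows downward; lengths in m; the calibration is good to about 2 mm. A picture is of the moment at which its call begins. get_calibration takes no time and is no camera call.
A pose or a line that the arm cannot do raises arm.Unreachable and nothing moves.
- arm.sign_off(): hands the job in, once; it reports no verdict.
Readings, each from a call of its own:
- arm.current_t(): time.
- arm.current_joint_positions(): joint angles.
- arm.current_dq(): joint speeds.
- arm.current_tau(): joint torques, N m.
- arm.current_ee_pos(): TCP position.
- arm.current_tool_rot(): TCP orientation.
- arm.current_force(): force on the tool from outside, world axes, zero at the start.
- arm.current_torque(): the same for the moment, N m.
- arm.current_width(): finger opening in m.
Only numpy, scipy, OpenCV 4.12 (cv2) and the standard library are available. Lean on these libraries where they do the work, as an engineer would, in place of code of your own. Each camera call takes 0.05 s, during which the arm holds its last target. There are 200 camera calls.

## Working session

There is one attempt and no reset: what is moved stays moved. The work goes in short steps, each a Python script; the robot and the scene stay as the last script left them, time stands still between calls to the robot, and variables do not carry over. Pictures are saved under pics/ and viewed, about 8 in all and at most 12, crops included, and the job is handed in when it is done.

```bash
mkdir -p pics; cat > h.py <<'E'
import numpy as np, cv2
from rig import arm
def snap(n,f):
    im=arm.snapshot(n); cv2.imwrite(f'pics/{f}.png',im[:,:,::-1]); return im
def ray(n,px):
    c=arm.get_calibration(n);K=np.array(c['intrinsics']);T=np.array(c['cam_to_world'])
    d=(np.array(px,float)-K[:2,2])/[K[0,0],K[1,1]]; u=d.copy()
    for _ in range(20): u=d/(1+c['k1']*(u@u))
    v=T[:3,:3]@np.array([u[0],u[1],1]); return T[:3,3],v/np.linalg.norm(v)
def onz(n,px,z):
    o,v=ray(n,px); return o+v*(z-o[2])/v[2]
def two(a,b):
    (o,v),(p,w)=ray(*a),ray(*b)
    s=np.linalg.lstsq(np.c_[v,-w],p-o,rcond=None)[0]; A=o+v*s[0];B=p+w*s[1]
    return (A+B)/2,np.linalg.norm(A-B)
def proj(n,P):
    c=arm.get_calibration(n);K=np.array(c['intrinsics']);T=np.linalg.inv(np.array(c['cam_to_world']))
    q=T[:3,:3]@P+T[:3,3];u=q[:2]/q[2];u=u*(1+c['k1']*(u@u));return u*[K[0,0],K[1,1]]+K[:2,2]
E
python3 - <<'E'
from h import *
for n in('side','top'):
    snap(n,n+'0'); c=arm.get_calibration(n); print(n,np.round(c['cam_to_world'],3).tolist(),np.round(c['intrinsics'],1).tolist(),c['k1'])
a=cv2.imread('pics/top0.png');cv2.imwrite('pics/top0b.png',cv2.resize(a,(768,576)))
a=cv2.imread('pics/side0.png');cv2.imwrite('pics/side0b.png',cv2.resize(a,(768,576)))
print(arm.grip_depth,arm.current_t())
E
```

```text
side [[0.991, -0.05, 0.122, 0.358], [-0.131, -0.503, 0.854, -0.807], [0.019, -0.863, -0.505, 0.488], [0.0, 0.0, 0.0, 1.0]] [[347.8, 0.0, 251.2], [0.0, 347.8, 192.7], [0.0, 0.0, 1.0]] -0.08370969059840515
top [[-0.046, -0.978, 0.205, 0.295], [-0.999, 0.044, -0.013, -0.097], [0.003, -0.206, -0.979, 0.888], [0.0, 0.0, 0.0, 1.0]] [[381.8, 0.0, 255.6], [0.0, 381.8, 189.4], [0.0, 0.0, 1.0]] -0.07252088830208535
0.0188 0.1
```

View pics/top0b.png

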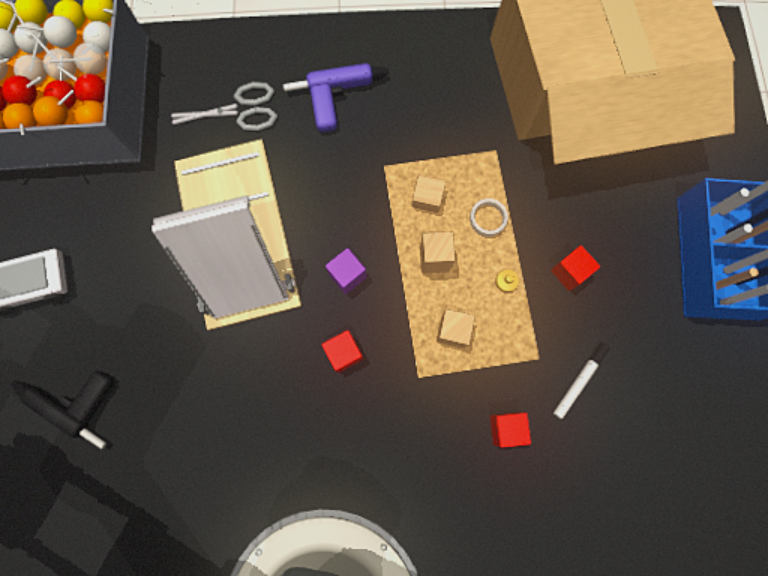

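View pics/side0b.png

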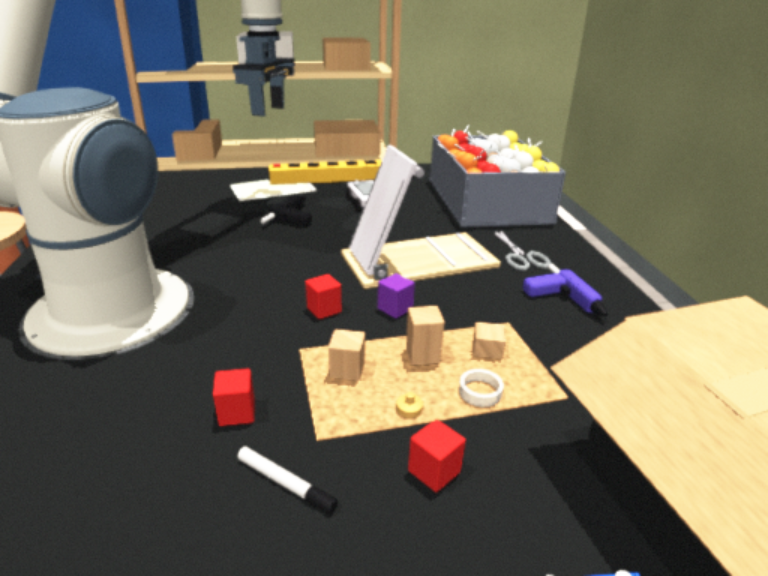

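Top view: three blocks on the mat at (430,192), (438,251) and (457,327) in the 1.5x picture. The side view shows that the nearest to the robot is the middle one. The ramp base has its free edge at (176,160)-(263,140), and the hinge is near (208,328)-(300,306). I'll zoom in on the block and the rails.

```bash
python3 - <<'E'
import cv2,numpy as np
a=cv2.imread('pics/top0.png')
A=cv2.resize(a[85:225,100:210],None,fx=4,fy=4,interpolation=cv2.INTER_CUBIC)
B=cv2.resize(a[195:240,280:330],None,fx=6,fy=6,interpolation=cv2.INTER_CUBIC)
s=cv2.imread('pics/side0.png')
C=cv2.resize(s[210:260,205:255],None,fx=5.6,fy=5.6,interpolation=cv2.INTER_CUBIC)
o=np.zeros((560,750,3),np.uint8);o[:A.shape[0],:440]=A;o[:270,445:745]=B;o[275:555,445:725]=C
cv2.imwrite('pics/z1.png',o)
E
```

```text
(no output)
```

View pics/z1.png

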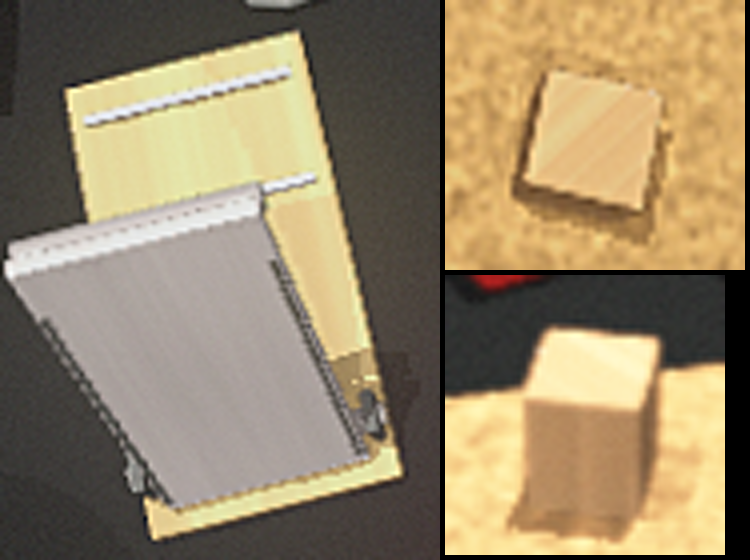

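```bash
python3 - <<'E'
from h import *
f=lambda p,o,k,c:(np.array(p,float)-o+.5)/k-.5+c
R=[f(p,[0,0],4,[100,85]) for p in [(66,89),(300,32),(402,476),(152,540)]]
W=np.array([onz('top',p,.012) for p in R]);print('base\n',W.round(4))
print('edges',[np.linalg.norm(W[i]-W[i-1]).round(4) for i in range(4)])
rl=[onz('top',f(p,[0,0],4,[100,85]),.018) for p in [(86,122),(291,72),(316,179)]];print('rails\n',np.round(rl,4))
ex=(W[0]+W[1]-W[2]-W[3]);ex/=np.linalg.norm(ex);ey=np.array([-ex[1],ex[0],0]);print('yaw',np.degrees(np.arctan2(ex[1],ex[0])))
print('rail/corner x',[(p@ex).round(4) for p in rl],(W@ex).round(4));print('y',(W@ey).round(4),[(p@ey).round(4) for p in rl])
T=[f(p,[0,0],6,[280,195]) for p in [(103,70),(216,92),(196,208),(80,182)]]
B=np.array([onz('top',p,.058) for p in T]);print('block\n',B.round(4),B.mean(0))
print([np.linalg.norm(B[i]-B[i-1]).round(4) for i in range(4)])
print([np.degrees(np.arctan2(*(B[i]-B[i-1])[[1,0]])).round(1) for i in range(4)])
s=[f(p,[445,275],5.6,[205,210]) for p in [(545,328),(660,338),(643,410),(525,402)]]
print(two(('side',np.mean(s,0)),('top',np.mean(T,0))))
E
```

```text
base
 [[0.7039 0.2283 0.012 ]
 [0.7344 0.0818 0.012 ]
 [0.4507 0.0219 0.012 ]
 [0.4195 0.168  0.012 ]]
edges [np.float64(0.2908), np.float64(0.1496), np.float64(0.2899), np.float64(0.1495)]
rails
 [[0.6785 0.2126 0.018 ]
 [0.7048 0.086  0.018 ]
 [0.634  0.0705 0.018 ]]
yaw 11.9473723507151
rail/corner x [np.float64(0.7078), np.float64(0.7073), np.float64(0.6349)] [0.7359 0.7354 0.4455 0.4452]
y [ 0.0776 -0.072  -0.0719  0.0775] [np.float64(0.0676), np.float64(-0.0617), np.float64(-0.0623)]
block
 [[ 0.4271 -0.197   0.058 ]
 [ 0.417  -0.238   0.058 ]
 [ 0.3748 -0.2274  0.058 ]
 [ 0.3863 -0.1859  0.058 ]] [ 0.40130222 -0.21207867  0.058     ]
[np.float64(0.0423), np.float64(0.0422), np.float64(0.0435), np.float64(0.0431)]
[np.float64(-15.3), np.float64(-103.8), np.float64(166.0), np.float64(74.6)]
(array([ 0.40154221, -0.21223023,  0.05670926]), np.float64(0.00034633248916878916))
```

```bash
cat >> h.py <<'E'
yw=np.radians(11.95); ex=np.array([np.cos(yw),np.sin(yw),0]); ey=np.array([-ex[1],ex[0],0]); ez=np.array([0,0,1.])
PK=.6711*ex+.0028*ey+.012*ez
def down(a):  # tool down, jaw axis y at angle a+90
    a=np.radians(a); return np.array([[np.cos(a),np.sin(a),0],[np.sin(a),-np.cos(a),0],[0,0,-1]])
def deckpt(t,r=.170,h=.022,y=0):
    return PK+ex*(-.192+r*np.cos(t)-h*np.sin(t))+ez*(.008+r*np.sin(t)+h*np.cos(t))+ey*y
E
python3 - <<'E'
from h import *
from scipy.optimize import least_squares
f=lambda p:(np.array(p,float)+.5)/4-.5+[100,85]
print('seen',f((10,270)),f((262,212)),f((175,508)),f((366,458)))
for t in np.arange(1.1,1.36,.05): print(t.round(2),*[proj('top',deckpt(t,.214,.022,y)).round(1) for y in(.06,-.06)],*[(proj('side',deckpt(t,.214,.022,y))*1.5).round(0) for y in(.06,-.06)])
D=[]
for r,z,b in [(.4,.1,0),(.6,.3,0),(.67,.03,0),(.5,.2,.3),(.6,.2,-.3),(.45,.3,.2)]:
    R=np.array([[np.cos(b),0,np.sin(b)],[0,-1,0],[np.sin(b),0,-np.cos(b)]])
    q=arm.solve_ik([r,0,z],R)
    if q is not None: q=np.radians(q);D.append((r,z,b,q[1],q[1]+q[2]));print(r,z,np.degrees(q).round(1))
D=np.array(D)
def res(p):
    a,d,L1,L2,Lt,o=p;r,z,b,q1,q2=D.T
    return np.r_[a+L1*np.sin(q1)+L2*np.sin(q2+o)+Lt*np.sin(b)-r,d+L1*np.cos(q1)+L2*np.cos(q2+o)-Lt*np.cos(b)-z]
s=least_squares(res,[0,.3,.4,.4,.25,0]);print(s.x.round(3),s.cost)
for nm,P,a in[('grasp',[.4014,-.2121,.021],-14.7),('lift',[.4014,-.2121,.25],-14.7),('pocket',PK+ez*.019,11.95),('pocketup',PK+ez*.24,11.95),('over',PK+ez*.35,11.95),('behind',deckpt(1.25)-ex*.06+ez*.15,11.95),('c',deckpt(1.25)-ex*.06,11.95)]:
    q=arm.solve_ik(np.array(P),down(a)); print(nm,None if q is None else np.round(q,1))
E
```

```text
seen [102.125 152.125] [165.125 137.625] [143.375 211.625] [191.125 199.125]
1.1 [100.8 145.2] [163.7 129.4] [397. 147.] [422. 165.]
1.15 [100.9 149.6] [164.3 133.7] [392. 146.] [417. 164.]
1.2 [101.2 154.3] [165.  138.3] [387. 144.] [411. 162.]
1.25 [101.5 159.2] [165.8 143.1] [382. 144.] [406. 161.]
1.3 [102.  164.4] [166.8 148.1] [377. 143.] [400. 161.]
1.35 [102.7 169.7] [167.8 153.3] [371. 142.] [394. 160.]
0.4 0.1 [ -8.6  21.3 115.2  -0.   43.5  81.4]
0.6 0.3 [-5.7 22.3 73.5 -0.  84.2 84.3]
0.67 0.03 [-5.1 43.3 79.7 -0.  57.  84.9]
0.5 0.2 [ -8.7  12.3 109.6   3.9  41.2  78.8]
0.6 0.2 [-4.9 36.3 66.6 -1.4 94.2 85.3]
0.45 0.3 [ -9.    2.9 101.    2.   64.8  80.3]
[0.005 0.259 0.594 0.401 0.354 0.295] 3.65988495713193e-07
grasp [-35.4  33.2 111.9  -0.   35.   69.3]
lift [-35.4  12.1  97.   -0.   70.9  69.3]
pocket [ 7.1 43.3 79.5 -0.  57.2 85.1]
pocketup [ 7.1 30.4 67.  -0.  82.6 85.1]
over [ 7.1 27.2 56.1 -0.  96.6 85.1]
behind [ 4.7  7.5 88.5 -0.  84.  82.8]
c [  4.7  16.3 102.5  -0.   61.2  82.8]
```

Deck tilt ≈1.19 rad, and the block is confirmed by triangulated height. Next is the pick.

```bash
python3 - <<'E'
from h import *
R=down(-14.7); B=np.array([.4014,-.2121,0])
arm.grip(.091); arm.move_to(B+ez*.16,R); arm.move_l(B+ez*.021,feed=.12)
print('t',arm.current_t(),arm.current_force().__repr__())
arm.grip(.0); print('w',arm.current_width())
arm.move_l(B+ez*.25,feed=.25); print('w',arm.current_width(),arm.current_force())
arm.move_to(PK+ez*.24,down(11.95)); print('t',arm.current_t(),arm.current_ee_pos())
arm.move_l(PK+ez*.06,feed=.2); print('t',arm.current_t(),arm.current_force(),arm.current_width())
t=snap('top','hovT');s=snap('side','hovS')
A=cv2.resize(t[85:225,100:210],None,fx=4,fy=4,interpolation=cv2.INTER_CUBIC)[:,:,::-1]
Bc=cv2.resize(s[90:200,210:340],(350,296),interpolation=cv2.INTER_CUBIC)[:,:,::-1]
o=np.zeros((560,800,3),np.uint8);o[:,:440]=A;o[:296,445:795]=Bc;cv2.imwrite('pics/z2.png',o)
E
```

```text
t 4.4083 array([ 0.0738497 ,  0.50060336, -0.46464809])
w 0.04521472419569019
w 0.04463816341223659 [-0.04155372  0.15304739 -1.96209862]
t 7.8417 [0.65586744 0.14041814 0.25201687]
t 8.8917 [-0.68561366 -0.01943699 -0.38298693] 0.04489469297277394
```

View pics/z2.png

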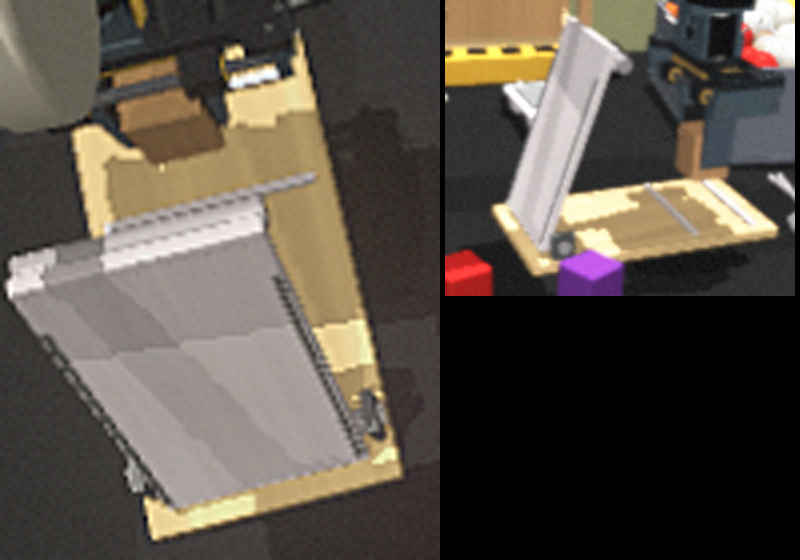

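The block is held above the pocket and the deck hasn't been disturbed. Next I'll lower until contact, release, and look.

```bash
python3 - <<'E'
from h import *
arm.move_l(PK+ez*.022,feed=.1); f0=np.array(arm.current_force())
z=.022
while z>.0145:
    z-=.001; arm.move_l(PK+ez*z,feed=.03); f=np.array(arm.current_force())-f0; print(round(z,4),f.round(1))
    if f[2]>3: break
arm.grip(.080); arm.move_l(PK+ez*.15,feed=.2); arm.move_l(PK+ez*.34,feed=.3)
arm.move_to(deckpt(1.19)-ex*.07+ez*.15,down(11.95)); arm.grip(0)
print('t',arm.current_t(),arm.current_ee_pos())
t=snap('top','plT');s=snap('side','plS')
A=cv2.resize(t[85:225,100:210],None,fx=4,fy=4,interpolation=cv2.INTER_CUBIC)[:,:,::-1]
Bc=cv2.resize(s[90:200,210:340],(350,296),interpolation=cv2.INTER_CUBIC)[:,:,::-1]
o=np.zeros((560,800,3),np.uint8);o[:,:440]=A;o[:296,445:795]=Bc;cv2.imwrite('pics/z3.png',o)
E
```

```text
0.021 [ 0.7  0.4 -0.7]
0.02 [ 0.4 -0.1  0.7]
0.019 [ 0.3  1.4 -0.3]
0.018 [0.8 0.7 0.7]
0.017 [-4.  -0.2 14. ]
t 15.1833 [0.44147056 0.09631425 0.33599322]
```

View pics/z3.png

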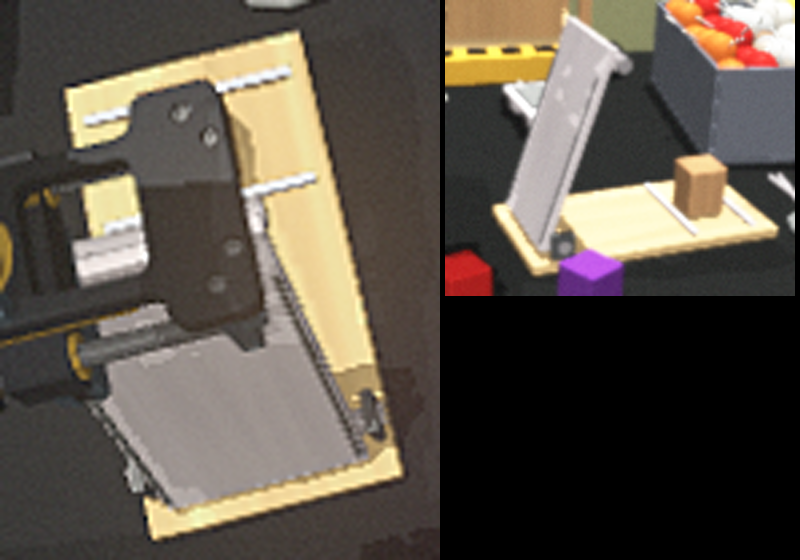

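Block stands upright between the rails. Next: descend behind the deck, touch it, and swing it down along its arc while watching the force.

```bash
cat > push.py <<'E'
from h import *
S=210,90
for c in [(-1,-1),(-1,1),(1,1),(1,-1)]:
    for z in (0,.055): print(c,z,((proj('side',PK+ex*c[0]*.0225+ey*c[1]*.0225+ez*z)-S)*2.692+[445,0]).round(),end=' ')
print()
t0=1.19; P=deckpt(t0)-ex*.07; arm.move_l(P,feed=.15); f0=np.array(arm.current_force())
n=lambda t:np.sin(t)*ex-np.cos(t)*ez   # push direction
F=lambda t:-(np.array(arm.current_force())-f0)@n(t)
P=P+ex*.03; arm.move_l(P,feed=.1)
for i in range(40):
    if F(t0)>1.5: break
    P=P+ex*.002; arm.move_l(P,feed=.05)
print('contact off',((P-deckpt(t0))@ex).round(4),F(t0),arm.current_t())
off=P-deckpt(t0); t=t0; log=[]
while t>.2:
    t-= .05 if t>.42 else .005
    arm.move_l(deckpt(t)+off,feed=.1 if t>.42 else .03); g=F(t); log.append((round(t,3),round(g,1)))
    if g>11: break
print(log,arm.current_t(),(arm.current_force()-f0).round(1))
E
python3 push.py
```

```text
(-1, -1) 0 [687. 218.] (-1, -1) 0.055 [691. 173.] (-1, 1) 0 [670. 201.] (-1, 1) 0.055 [673. 158.] (1, 1) 0 [704. 196.] (1, 1) 0.055 [708. 153.] (1, -1) 0 [722. 212.] (1, -1) 0.055 [727. 169.] 
contact off -0.026 3.2731551197113617 18.6333
[(1.14, np.float64(1.4)), (1.09, np.float64(0.6)), (1.04, np.float64(1.8)), (0.99, np.float64(0.9)), (0.94, np.float64(0.6)), (0.89, np.float64(0.4)), (0.84, np.float64(3.0)), (0.79, np.float64(0.9)), (0.74, np.float64(1.4)), (0.69, np.float64(0.5)), (0.64, np.float64(1.4)), (0.59, np.float64(1.4)), (0.54, np.float64(1.1)), (0.49, np.float64(1.9)), (0.44, np.float64(1.1)), (0.39, np.float64(1.5)), (0.385, np.float64(1.6)), (0.38, np.float64(3.3)), (0.375, np.float64(3.3)), (0.37, np.float64(2.8)), (0.365, np.float64(2.3)), (0.36, np.float64(2.2)), (0.355, np.float64(2.6)), (0.35, np.float64(2.0)), (0.345, np.float64(2.2)), (0.34, np.float64(2.2)), (0.335, np.float64(2.6)), (0.33, np.float64(3.5)), (0.325, np.float64(2.4)), (0.32, np.float64(3.1)), (0.315, np.float64(2.6)), (0.31, np.float64(3.1)), (0.305, np.float64(2.4)), (0.3, np.float64(2.8)), (0.295, np.float64(2.9)), (0.29, np.float64(2.0)), (0.285, np.float64(2.1)), (0.28, np.float64(1.7)), (0.275, np.float64(3.2)), (0.27, np.float64(2.4)), (0.265, np.float64(2.8)), (0.26, np.float64(6.6)), (0.255, np.float64(16.3))] 29.5667 [-5.  -1.2 15.6]
```

Firm contact at nominal ≈0.26 (0.28 expected). Retract and look.

```bash
python3 - <<'E'
from h import *
p=np.array(arm.current_ee_pos()); arm.move_l(p+ez*.12-ex*.02,feed=.1); arm.move_to(np.array([.38,-.08,.33]),down(11.95))
print(arm.current_t(),arm.current_force())
t=snap('top','fT');s=snap('side','fS')
A=cv2.resize(t[85:225,100:210],None,fx=4,fy=4,interpolation=cv2.INTER_CUBIC)[:,:,::-1]
Bc=cv2.resize(s[120:200,215:340],(780,499),interpolation=cv2.INTER_CUBIC)[:,:,::-1]
cv2.imwrite('pics/z4.png',Bc);cv2.imwrite('pics/z5.png',A)
for a in(.18,.26,.28,.30,.38):
  print(a,[((proj('side',deckpt(a,.214,.022,y))-[215,120])*6.24).round() for y in(.06,-.06)],[((proj('top',deckpt(a,.214,.022,y))-[100,85])*4).round() for y in(.06,-.06)])
E
```

```text
32.1333 [0.47169991 0.62846624 0.5887801 ]
0.18 [array([534., 119.]), array([649., 211.])] [array([ 63., 111.]), array([267.,  60.])]
0.26 [array([527.,  90.]), array([643., 180.])] [array([ 54., 108.]), array([262.,  56.])]
0.28 [array([525.,  83.]), array([641., 173.])] [array([ 52., 108.]), array([261.,  56.])]
0.3 [array([523.,  76.]), array([639., 165.])] [array([ 50., 107.]), array([260.,  55.])]
0.38 [array([512.,  48.]), array([628., 135.])] [array([ 42., 108.]), array([257.,  55.])]
```

View pics/z4.png

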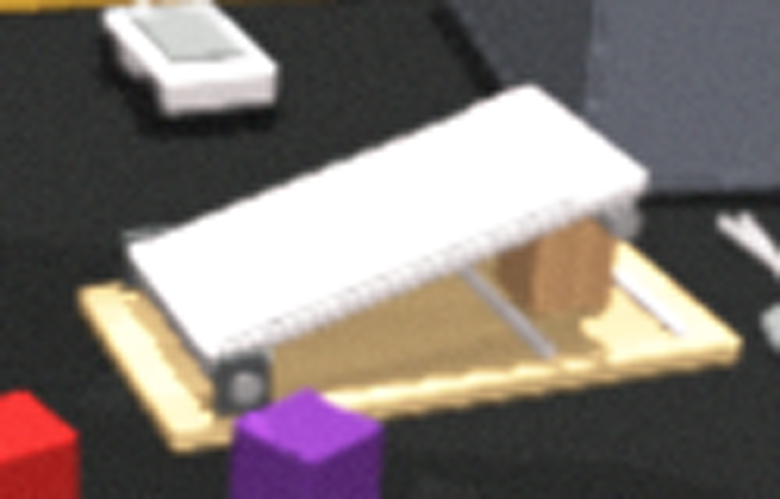

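View pics/z5.png

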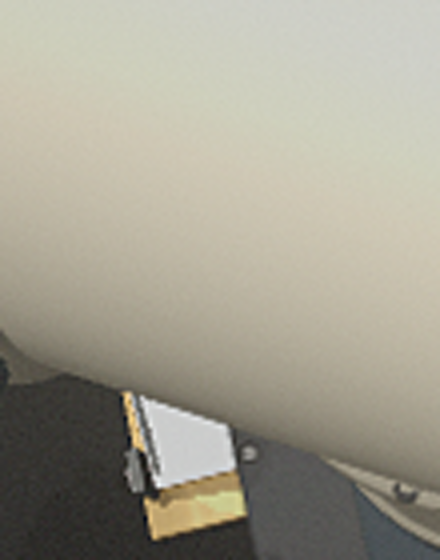

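Side view: the deck's free corners are at (530,84) and (648,177), against (525,83) and (641,173) predicted for 0.28 rad. The block stands upright under the bar. The arm hides the ramp in the top view, but it's clear of everything.

```bash
python3 -c "
from rig import arm
print(arm.current_t(),arm.current_force());arm.sign_off()"
```

```text
32.2333 [0.42200279 0.50767387 0.18719425]
the job is handed in; nothing more can be done
```

The ramp is set to its middle slope and the job is handed in, at 32.2 s on the robot's clock. I picked the middle block, stood it between the rails, and swung the deck down until the push force jumped from about 3 N to 16 N. Then I backed the arm away.

- **Right block:** its top measured 57 mm above the work surface from the two cameras, against 58 mm expected for the 55 mm block on the mat.
- **Block placing:** after release, the side view showed it upright between the rails. Its visible corners agreed to roughly 2 camera pixels with a block centred in the pocket.
- **Deck angle:** in the last side view the free corners matched about 0.27–0.28 rad (0.28 expected), with the bar on the standing block and the arm touching nothing.
- **Disagreement:** the tilt implied by the push path at contact was 0.26 rad, slightly under 0.28. I put that down to error in my starting-angle and finger-contact estimates.
- **Not checked:** the last top view was blocked by the arm, so the finished state is confirmed from the side camera only.

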